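# Aim the sprayer, then hold the port cover over its threaded holes

### The job

On the white spray-source housing, turn the black knob until the red pointer lines up with the green mark. Then pick up the rectangular cover plate by its blue handle and hold it level, hovering about 1 cm above the housing's grey port flange without touching it, its four holes lined up over the four threaded holes (either way round), so that a colleague could start the screws; finish while still holding it there. Leave the green mark and everything else on the bench where it is.

Things in the scene. Friction and masses are not known exactly. Their poses are not given: they have to be found in the camera images.
- source: Fixed white housing, 200 x 300 x 100 mm (x, y, z), its place and yaw vary. Origin at the centre of its underside on the bench. On its top: the grey port flange in the +y half, and in the -y half the black knob (at x -45, y -92 mm) and a white scale strip running along y, centred at x 62, y -92 mm, with the red pointer and green mark on it.
- port (a point): Centre of the upper face of the port flange, 112 mm above the bench, 70 mm toward +y of the housing's centre; axes parallel to the housing's. The flange is 120 x 84 mm (x, y) and stands 12 mm above the housing top, with a 40 mm opening in its middle and four threaded holes of 6 mm at x +-46, y +-28 mm from this point. Nothing else on the housing stands higher than the knob's top, 147 mm above the bench.
- thread_a (a point): Mouth of the threaded hole at x +46, y +28 mm from point port.
- thread_c (a point): Mouth of the diagonally opposite threaded hole, at x -46, y -28 mm from point port.
- aim_knob (a joint): Angle of the black knob about the vertical, rad, growing counterclockwise seen from above; 0 when its grip bar lies along the housing's x axis; stops at +-1.7. Light friction (about 0.04 N m), stays where it is left. Each rad counterclockwise moves the red pointer 20 mm toward the housing's +y.
- knob_grip (a point): On the knob's axis, 133 mm above the bench, the middle height to grip it; its axes turn with the knob. The grip bar is 36 mm long (along this point's x), 12 mm thick (y) and 38 mm tall, its top 14 mm above this point; below the bar is a disc of 38 mm diameter whose top is 24 mm below this point, and the housing top is 33 mm below it.
- pointer_tip (a point): Upper edge of the tip of the red pointer, a 3 mm wide finger on the knob-side edge of the scale strip, 109 mm above the bench. It slides along the housing's y with the knob. Axes parallel to the housing's.
- mark_tip (a point): Upper edge of the tip of the green mark, a 3 mm wide finger opposite the pointer on the far side of the strip, 109 mm above the bench. Stiff rider, set for the day: not to be moved. At the start it lies 12 to 28 mm toward +y from the pointer. The pointer is in line when both tips have the same y along the housing. Axes parallel to the housing's.
- cover: Loose aluminium cover plate, 120 x 84 x 6 mm (x, y, z), 0.18 to 0.35 kg, lying on the bench handle up; origin at the centre of its underside. On its middle stands a solid blue handle 50 mm long (x), 16 mm thick (y), its top 52 mm above the origin. Four 13 mm through holes at x +-46, y +-28 mm. It fits the port either way round (half turn).
- cover_hole_a (a point): Centre of the cover's hole at x +46, y +28 mm, on the underside.
- cover_hole_c (a point): Centre of the cover's diagonally opposite hole at x -46, y -28 mm, on the underside.
- blank: Bystander: round steel blanking cap, 68 mm across, 32 mm tall with a central stub; may lie in either of two places, the cover in the other. Origin at the centre of its underside.
- screw_dish: Bystander: orange open dish with screws, 90 x 70 x 22 mm. Origin under its centre.
- beaker: Bystander: glass beaker, 70 mm across, 90 mm tall. Origin under its centre.
- amber_bottle: Bystander: amber bottle, 80 mm across, 170 mm tall. Origin under its centre.
- clear_bottle: Bystander: clear bottle, 70 mm across, 150 mm tall. Origin under its centre.
- vial_rack: Bystander: blue vial rack, 90 x 130 mm, 51 mm tall with vials. Origin under its centre.
- screwdriver: Bystander: red-handled screwdriver lying on the bench near the right-hand edge of the work area, roughly along x; origin under its middle.
Things that resemble listed ones, but are neither listed nor needed, are in the scene too. What is shaped like the cover but pink or yellow is not meant.

How it is judged (in metres and radians):
On the way, in this order (a step that is already met when the one before it is completed fails the run):
1. the red pointer is in line with the green mark (within 2.5 mm) and the knob let go, the cover not yet lifted (y of pointer_tip in the frame of mark_tip between -0.0025 and 0.0025 m and contact force between source and the fingers below 0.1 N and height (world z) of cover below 0.01 m), for 0.3 s.
2. the cover is lifted clear of the bench (height (world z) of cover above 0.04 m), for 0.2 s.
At the end, for the whole second after the job is handed in: The cover is held still in the fingers, level within 4 degrees, its underside 3 to 20 mm above the flange and not touching the housing, its holes within 3.5 mm of the threaded holes (either way round); the red pointer is still within 2.5 mm of the green mark (y of pointer_tip in the frame of mark_tip between -0.0025 and 0.0025 m and ((horizontal distance between cover_hole_a and thread_a below 0.0035 m and horizontal distance between cover_hole_c and thread_c below 0.0035 m) or (horizontal distance between cover_hole_a and thread_c below 0.0035 m and horizontal distance between cover_hole_c and thread_a below 0.0035 m)) and z of cover in the frame of port between 0.003 and 0.02 m and angle between cover's own z axis and vertical below 0.07 rad and contact force between cover and source below 0.05 N and contact force between cover and the fingers above 1 N and linear speed of cover below 0.01 m/s and angular speed of cover below 0.1 rad/s); the arm keeps its last pose, push and grip.
It fails at once if the green mark is shoved (4 mm) (distance of mark_tip from where it was at the start of the episode above 0.004 m).
It fails at once if a bystander is moved by 3 cm (distance of any of blank, screw_dish, beaker, amber_bottle, clear_bottle, vial_rack, screwdriver from where it was at the start of the episode above 0.03 m).
It also fails if it takes over 61 s, if anything falls off the work surface, if the arm or the gripper's body presses on something with over 40 N, if the wrist force passes 120 N, or if a joint passes its speed limit or range.

### The arm

A 7-joint arm with a two-finger parallel gripper is mounted at the origin on the work surface. World frame = base frame: x ahead of the robot, y to its left, z up, the work surface at z = 0. Lengths are in mm, angles in rad, forces in N, time in s.
With the tool pointing down it reaches from about 400 to 875 mm from the base axis. Payload 4.4 kg.
Tool frame: the origin (TCP) lies between the finger pads; the fingertips stand 11 mm ahead of it and the grasp point (between the pads) lies 8 mm behind it; y points along the fingers, x is the direction in which the jaws open and shut, and the axes are right-handed (so a half turn about y gives the same grasp; the last joint's range is limited). The gripper opens to 85 mm and grips with 20 to 120 N. Pads are 22 mm wide; open, the fingers measure 114 mm over their backs; the gripper's body (76 mm by 85 mm) begins 54 mm behind the grasp point. The pads swing forward as they close: fully open they stand 13 mm farther back than shut.
Start: joints at [-1.262, 0.628, 0.038, 1.517, -0.027, 0.996, -0.02], TCP at [237.934, 604.901, 242.313] pointing down, gripper open.
Joint ranges: [-3.06, 3.06], [-0.37, 2.12], [-1.25, 1.32], [0.18, 2.47], [-1.1, 4.24], [0.23, 1.98], [-2.94, 2.94]. Speed limits (rad/s): [2.57, 2.57, 3.14, 3.14, 3.14, 3.14, 3.14].

### API

Orientations are given as [roll, pitch, yaw] about the fixed x, y, z axes, in that order (R = Rz(yaw) Ry(pitch) Rx(roll)).
In Python, from cell import * gives the robot as it stands.
- The arm moves only by the shell command python3 -m jog 'ROWS'. ROWS is JSON, a list of rows, each an object of numbers: "x", "y", "z": the shift along the tool's x, y, z in mm; "ax", "ay", "az": the turn, a rotation vector about the tool's x, y, z in rad; "grip": the finger opening in mm, from 0 to 85.4. In form: [{"x": .., "y": .., "z": .., "ax": .., "ay": .., "az": .., "grip": ..}, ...]. A call has 1 to 5 rows; each row is the pose to reach, as a shift and turn from the pose commanded when the call began, along the tool's axes at that moment; what a row does not reach only later rows make up. A row lasts 1/10 s, in which the tool goes at most 50 mm and 8.59 degrees, less where a joint would pass 70% of its speed; a pose out of reach is approached as far as the arm can. A call with a gripper value outside its range is refused whole. The fingers move at their own pace and stop on an object; the grip force is fixed at half the most. Time passes only in rows, so rows that repeat a pose let the fingers close. It gives the time, the measured TCP pose, the force and the opening at its end, in the units of the state.
- read_state(): the state, without advancing time (a new reading comes with each control period).
- get_image(name): name is "scene" or "top"; returns a dict with "color" (400x640x3 uint8, red, green, blue), "vfov" (degrees; the focal length in pixels is half the picture's height over the tangent of half this angle, whatever the lens; pixels are square), "cx", "cy" (the principal point, pixels), "k1" (the pictures are not rectified: a ray, as slopes to the right and down, at radius r is drawn at 1 + k1 r^2 times it, then the intrinsics apply), "camera_from_world" (4x4, takes a point from world to camera coordinates). Camera axes: x right, y down, z forward; pixel columns grow to the right and rows downward; lengths in mm; the calibration is good to about 2 mm. A picture is of the moment at which its call begins. There is no depth.
- finish_job(): hands the job in, once; it reports no verdict.
The state is a dict: "clock": time; "qpos": joint angles; "qd": joint speeds; "tau": joint torques, N m; "eef_pos": TCP position; "tool_rot": TCP orientation; "force": force on the tool from outside, world axes, zero at the start; "torque": the same for the moment, N m; "width": finger opening in mm.
Only numpy, scipy, OpenCV 4.12 (cv2) and the standard library are available. Lean on these libraries where they do the work, as an engineer would, in place of code of your own. Each camera call takes 0.05 s, during which the arm holds its last target.

## Working session

There is one attempt and no reset: what is moved stays moved. The work goes in short steps, Python scripts to look and compute and a shell command to move; the robot and the scene stay as the last step left them, time stands still between calls to the robot, and variables do not carry over. Pictures are saved under pics/ and viewed, and the job is handed in when it is done.

```bash
mkdir -p pics; ls
python3 - <<'E'
from cell import *
import cv2
s=read_state(); print({k:(v if not hasattr(v,'tolist') else v.tolist()) for k,v in s.items()})
for n in ("scene","top"):
    d=get_image(n); cv2.imwrite(f"pics/{n}0.png",d["color"][:,:,::-1])
    print(n,d["vfov"],d["cx"],d["cy"],d["k1"],d["camera_from_world"])
E
```

```text
pics
{'clock': 0.0, 'qpos': [-1.2618006721920754, 0.6293371896760247, 0.03844918105972176, 1.5183309706155104, -0.02699918681196844, 0.9962886678751482, -0.02000049854922973], 'qd': [-0.001075083872208694, -0.0005372780786947693, -0.0007006422909976197, -0.0004477754085592132, 0.0017917093941578392, -0.001004292987004426, 0.0012729933425725552], 'tau': [0.00047928049752954394, -56.3407301902771, 1.2268571555614471, -19.344128966331482, 0.01111762976506725, 0.010413929703645408, 8.923358905121859e-06], 'eef_pos': [237.71715101018899, 604.3483177920878, 241.4068260303249], 'tool_rot': [-1.5708243399494695, 0.0018457651101271288, 1.1959955819281847], 'force': [-0.6625584674289009, -0.553315107960663, 0.04860986178933868], 'torque': [0.0003725557738776955, -0.06687253532290773, 0.01963166828943367], 'width': 85.49774880925041}
scene 43.65767999162418 313.8898936059699 200.33958793629935 -0.08128009187711743 [[-8.35151375e-01  5.49713599e-01  1.83613775e-02  4.45261883e+02]
 [ 2.95878411e-01  4.77153148e-01 -8.27514857e-01 -8.30198815e+01]
 [-4.63657359e-01 -6.85667436e-01 -5.61143494e-01  2.02283415e+03]
 [ 0.00000000e+00  0.00000000e+00  0.00000000e+00  1.00000000e+00]]
top 55.587403892129295 316.75819785587834 198.24127511819117 -0.0820114560907656 [[-1.24674146e-02 -9.99919120e-01  2.51321509e-03 -3.37695632e+00]
 [-9.79496284e-01  1.17072709e-02 -2.01121775e-01  5.70739341e+02]
 [ 2.01076086e-01 -4.96915339e-03 -9.79563023e-01  1.09457043e+03]
 [ 0.00000000e+00  0.00000000e+00  0.00000000e+00  1.00000000e+00]]
```

View pics/scene0.png

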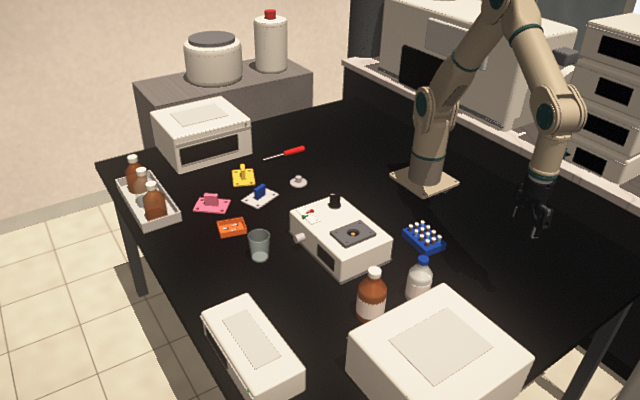

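View pics/top0.png

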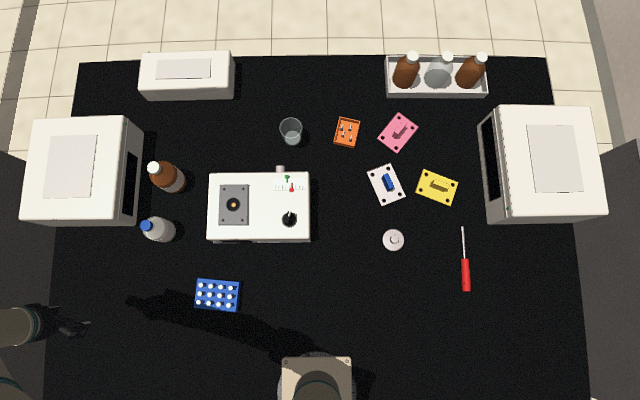

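Top view: the housing is around (258,207), with the port at (234,205) and the knob at (289,219). The pointer and mark are near (290,185). Candidates for the cover are the white plate with the blue handle at (386,184), the pink plate (398,132), the yellow plate (437,187) and the round blank (393,240). By the description it is the white/aluminium one with the blue handle; I'll check that in crops.

Run:
```python
import cv2,numpy as np
t=cv2.imread("pics/top0.png");s=cv2.imread("pics/scene0.png")
a=cv2.resize(t[155:255,200:325],None,fx=6,fy=6,interpolation=cv2.INTER_CUBIC);cv2.imwrite("pics/c1.png",a)
a=cv2.resize(t[155:215,360:465],None,fx=7,fy=7,interpolation=cv2.INTER_CUBIC);cv2.imwrite("pics/c2.png",a)
a=cv2.resize(s[180:290,280:400],None,fx=5,fy=5,interpolation=cv2.INTER_CUBIC);cv2.imwrite("pics/c3.png",a)
```

```text
(no output)
```

View pics/c1.png

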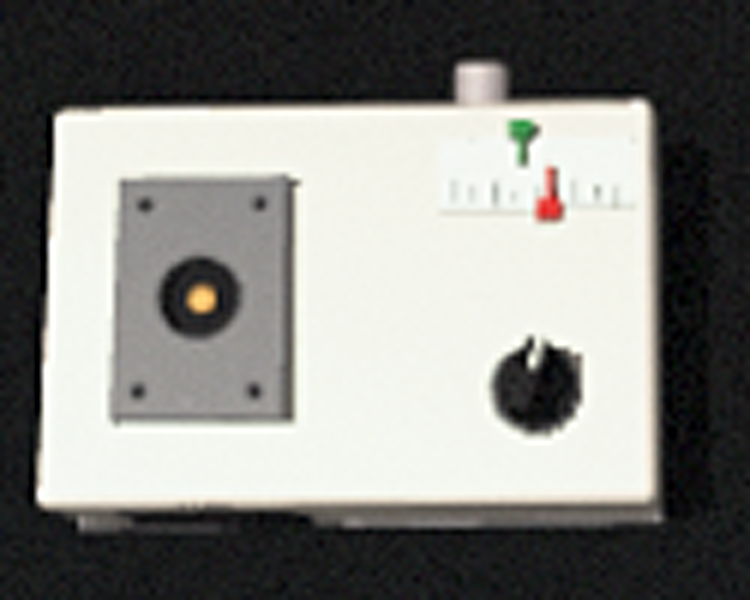

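View pics/c2.png

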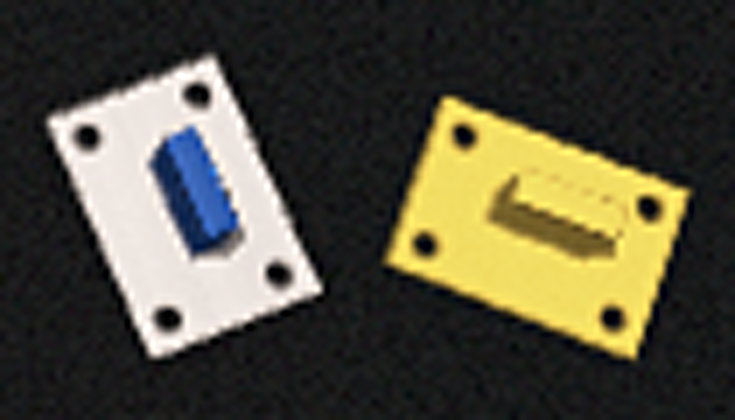

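View pics/c3.png

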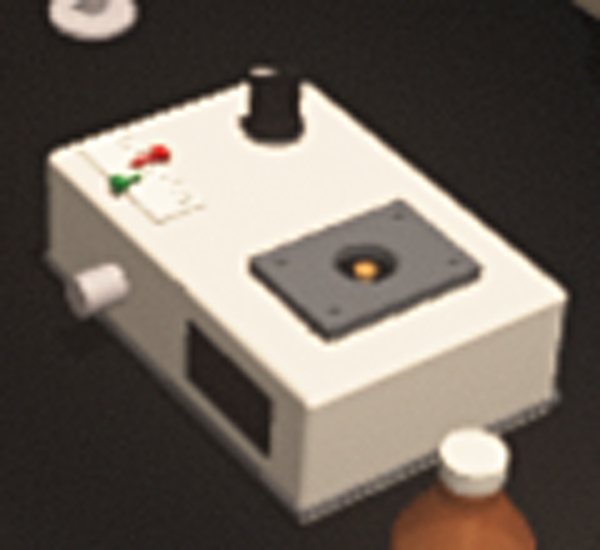

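```bash
cat > h.py <<'E'
import numpy as np,cv2
from cell import *
from scipy.optimize import least_squares
_c={}
def cam(n):
    if n not in _c: _c[n]=get_image(n)
    return _c[n]
def proj(d,P):
    P=np.atleast_2d(P); T=np.array(d["camera_from_world"]); q=P@T[:3,:3].T+T[:3,3]
    s=q[:,:2]/q[:,2:]; r2=(s**2).sum(1,keepdims=True); s=s*(1+d["k1"]*r2)
    f=200/np.tan(np.radians(d["vfov"]/2)); return s*f+[d["cx"],d["cy"]]
def ray_z(d,uv,z):
    f=200/np.tan(np.radians(d["vfov"]/2)); p=(np.array(uv,float)-[d["cx"],d["cy"]])/f; s=p.copy()
    for _ in range(30): s=p/(1+d["k1"]*(s@s))
    T=np.array(d["camera_from_world"]); R=T[:3,:3]; C=-R.T@T[:3,3]; v=R.T@np.r_[s,1]
    return C+v*(z-C[2])/v[2]
def un(c,k,o): return (np.array(c,float)+.5)/k-.5+np.array(o)
def rz(a): c,s=np.cos(a),np.sin(a); return np.array([[c,-s,0],[s,c,0],[0,0,1]])
def fit(groups,p0):  # groups: list of (img,local pts Nx3,uv Nx2,weight); pose x,y,yaw
    def r(p): return np.concatenate([(w*(proj(d,np.array(L)@rz(p[2]).T+[p[0],p[1],0])-uv)).ravel() for d,L,uv,w in groups])
    s=least_squares(r,p0,loss='soft_l1',x_scale=[10,10,.1]); return s.x,r(s.x).reshape(-1,2)
E
python3 - <<'E'
from h import *
t,s=cam("top"),cam("scene")
H=[[46,98,112],[46,42,112],[-46,98,112],[-46,42,112]]
C=[[100,150,100],[100,-150,100],[-100,150,100],[-100,-150,100]]
th=un([(145,204),(260,203),(138,390),(254,390)],6,(200,155))
tc=un([(55,108),(652,102),(40,503),(660,502)],6,(200,155))
sh=un([(334,311),(282,262),(455,263),(399,217)],5,(280,180))
for g in ([(t,H,th,1),(t,C,tc,.5)],[(s,H,sh,1)],[(t,H,th,1),(t,C,tc,.5),(s,H,sh,1)]):
    p,r=fit(g,[500,100,0]); print(p.round(3)); print(r.round(2).tolist())
R=rz(p[2])
for nm,c in(("mark",(522,165)),("ptr",(551,168))):
    w=ray_z(t,un(c,6,(200,155)),109); print(nm,(R.T@(w-[p[0],p[1],0])).round(1))
for nm,c in(("mark",(142,176)),("ptr",(133,163))):
    w=ray_z(s,un(c,5,(280,180)),109); print(nm,(R.T@(w-[p[0],p[1],0])).round(1))
np.save("src.npy",p)
for d,n,z in((t,"top",147),(s,"scene",147)):
    print(n,proj(d,np.array([[-45,-92,147],[-45,-92,133],[-45,-92,109]])@R.T+[p[0],p[1],0]).round(1).tolist())
# cover
ch=un([(198,95),(88,137),(278,273),(168,319)],7,(360,155))
L=[[46,-28,6],[46,28,6],[-46,-28,6],[-46,28,6]]
p,r=fit([(t,L,ch,1)],[500,-200,0.4]);print("cover",p.round(3),r.round(2).tolist()); np.save("cov.npy",p)
for n,d,b in (("k_top",t,(270,200,310,235)),("k_sc",s,(320,185,350,215)),("cov_sc",s,(230,170,290,220)),("ptr_sc",s,(290,195,340,230)),("ptr_top",t,(270,165,312,200))):
    im=d["color"][b[1]:b[3],b[0]:b[2],::-1].astype(float)
    if n[0]=="k": im=np.clip(255*(im/255)**.4,0,255)
    cv2.imwrite(f"pics/{n}.png",cv2.resize(im.astype(np.uint8),None,fx=12,fy=12,interpolation=cv2.INTER_CUBIC))
E
cd pics; python3 -c "
import cv2,numpy as np
a=cv2.imread('k_top.png');b=cv2.imread('k_sc.png');h=360
b=cv2.resize(b,(360,360));a=cv2.resize(a,(411,360));cv2.imwrite('k.png',np.hstack([a,b]))"
```

```text
[ 5.45471e+02  1.62887e+02 -2.00000e-03]
[[0.14, -0.04], [0.02, -0.06], [0.07, 0.17], [0.11, 0.03], [-0.21, -0.28], [0.24, -0.33], [-0.57, 0.31], [-0.22, 0.03]]
[ 5.44537e+02  1.66348e+02 -1.20000e-02]
[[0.02, 0.06], [-0.15, 0.13], [-0.1, -0.09], [0.24, -0.12]]
[ 5.45036e+02  1.63888e+02 -3.00000e-03]
[[-0.2, 0.09], [-0.31, 0.08], [-0.29, 0.31], [-0.25, 0.17], [-0.37, -0.22], [0.09, -0.24], [-0.75, 0.37], [-0.4, 0.12], [-0.27, -0.34], [-0.56, -0.2], [-0.58, -0.61], [-0.34, -0.57]]
mark [ 64.7 -86.1 109. ]
ptr [  63.1 -100.2  109. ]
mark [ 67.5 -81.9 109. ]
ptr [ 64.7 -97.2 109. ]
top [[287.4, 217.2], [287.8, 217.9], [288.4, 219.2]]
scene [[335.0, 193.6], [334.8, 197.1], [334.5, 203.0]]
cover [ 6.25712e+02 -2.32712e+02  3.67000e-01] [[-0.03, -0.15], [-0.09, -0.0], [0.16, 0.18], [-0.05, -0.04]]
```

View pics/k.png

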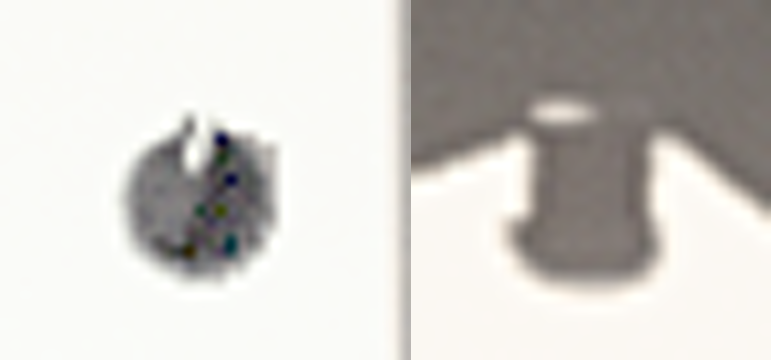

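View pics/ptr_top.png

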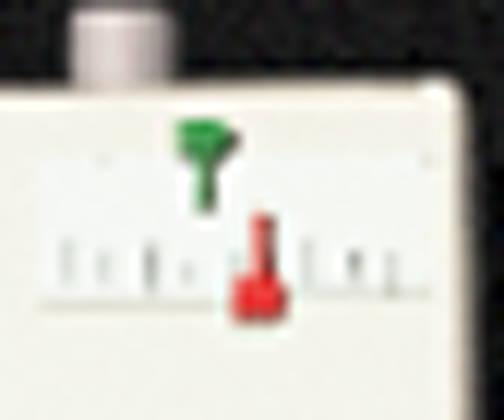

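View pics/ptr_sc.png

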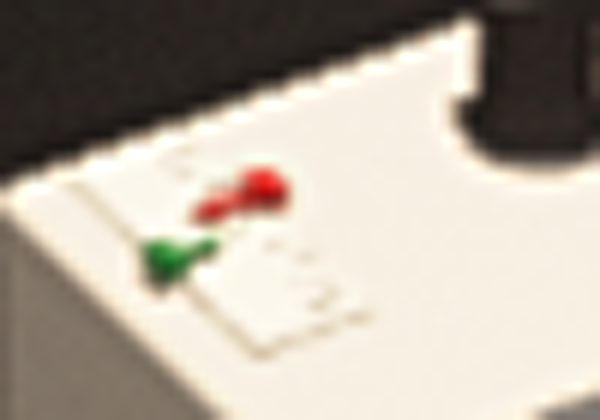

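View pics/cov_sc.png

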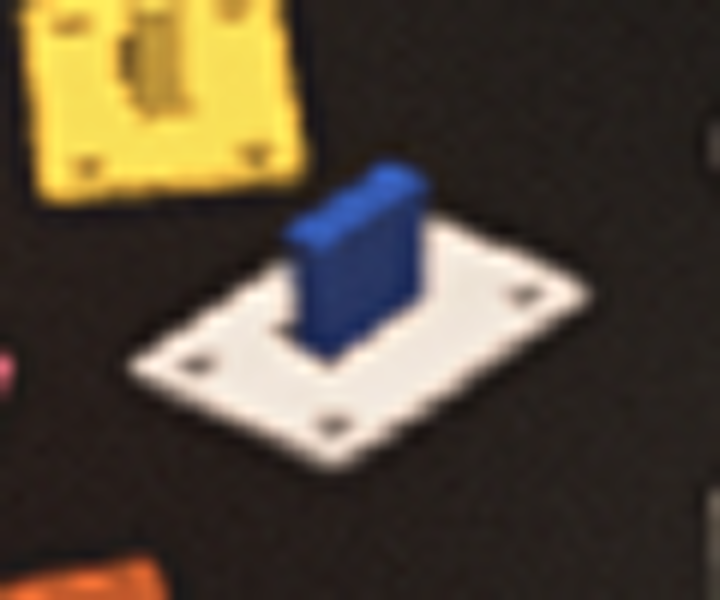

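The crops confirm the white plate with the blue handle as the cover. The knob's white index sits at the housing's +x end, turned about -0.4 rad. Next I'll refine the pointer/mark offset with colour centroids averaged over several pictures.

```bash
cat >> h.py <<'E'
def avg(n,k=4):
    ds=[get_image(n) for _ in range(k)]; d=ds[0]; d["color"]=np.mean([x["color"].astype(float) for x in ds],0); return d
def ptr(n,k=4,tip=False,d=None):
    d=d or avg(n,k); p=np.load("src.npy"); im=d["color"]; R=rz(p[2])
    c=proj(d,np.array([[62,-92,106]])@R.T+[p[0],p[1],0])[0]; u0,v0=int(c[0]),int(c[1])
    sub=im[v0-22:v0+22,u0-24:u0+24]; r,g,b=sub[...,0],sub[...,1],sub[...,2]; out={}
    vv,uu=np.mgrid[v0-22:v0+22,u0-24:u0+24]
    for nm,w in(("ptr",r-np.maximum(g,b)),("mark",g-np.maximum(r,b))):
        w=np.clip(w-30,0,None); w=w/w.sum(); uv=[(w*uu).sum(),(w*vv).sum()]
        out[nm]=(np.round(uv,2),(R.T@(ray_z(d,uv,108)-[p[0],p[1],0])).round(2))
    return out
E
python3 - <<'E'
from h import *
for n in("top","scene"): print(n,ptr(n))
print(read_state()["clock"])
p=np.load("src.npy");R=rz(p[2])
for L in([-45,-92,133],[0,70,112]): print(R@L+[p[0],p[1],0])
E
```

```text
top {'ptr': (array([291.03, 188.35]), array([ 46.03, -99.1 , 108.  ])), 'mark': (array([286.35, 176.26]), array([ 82.64, -85.17, 108.  ]))}
scene {'ptr': (array([310.23, 210.68]), array([ 48.02, -98.71, 108.  ])), 'mark': (array([303.87, 215.76]), array([ 80.99, -85.62, 108.  ]))}
0.6
[499.76034075  72.02366286 133.        ]
[545.24621462 233.8879124  112.        ]
```

```bash
python3 -m jog '[{"x":-33,"z":-36,"grip":60},{"x":-66,"z":-72,"grip":60},{"x":-99,"z":-109,"grip":60},{"x":-132,"z":-145,"grip":60},{"x":-165,"z":-181,"grip":60}]'; python3 -m jog '[{"x":-33,"z":-36,"grip":60},{"x":-66,"z":-72,"grip":60},{"x":-99,"z":-109,"grip":60},{"x":-132,"z":-145,"grip":60},{"x":-165,"z":-181,"grip":60}]'
```

```text
$[0]: bad value
$[0]: bad value
```

```bash
python3 -m jog '[{"x":-33,"y":0,"z":-36,"ax":0,"ay":0,"az":0,"grip":60},{"x":-66,"y":0,"z":-72,"ax":0,"ay":0,"az":0,"grip":60},{"x":-99,"y":0,"z":-109,"ax":0,"ay":0,"az":0,"grip":60},{"x":-132,"y":0,"z":-145,"ax":0,"ay":0,"az":0,"grip":60},{"x":-165,"y":0,"z":-181,"ax":0,"ay":0,"az":0,"grip":60}]'
```

```text
clock: 1.1
eef_pos: [346.7, 383.3, 242.6]
tool_rot: [-1.571, -0.001, 1.196]
force: [1.3, 0.1, 0.4]
width: 60.0
```

```bash
python3 -m jog '[{"x":-33,"y":0,"z":-36,"ax":0,"ay":0,"az":0,"grip":60},{"x":-66,"y":0,"z":-73,"ax":0,"ay":0,"az":0,"grip":60},{"x":-99,"y":0,"z":-109,"ax":0,"ay":0,"az":0,"grip":60},{"x":-132,"y":0,"z":-145,"ax":0,"ay":0,"az":0,"grip":60},{"x":-165,"y":0,"z":-182,"ax":0,"ay":0,"az":0,"grip":60}]';python3 -m jog '[{"x":-33,"y":0,"z":-36,"ax":0,"ay":0,"az":0,"grip":60},{"x":-68,"y":0,"z":-75,"ax":0,"ay":0,"az":0,"grip":60},{"x":-68,"y":30,"z":-75,"ax":0,"ay":0,"az":0,"grip":60},{"x":-68,"y":50,"z":-75,"ax":0,"ay":0,"az":0,"grip":60}]'
python3 - <<'E'
from h import *
for n in("top","scene"):
    d=get_image(n); c=proj(d,np.array([[500,72,150]]))[0].astype(int)
    cv2.imwrite(f"pics/a_{n}.png",cv2.resize(np.clip(255*(d["color"][max(0,c[1]-60):c[1]+40,c[0]-60:c[0]+60,::-1]/255.)**.6,0,255).astype(np.uint8),None,fx=5,fy=5,interpolation=cv2.INTER_CUBIC))
a,b=cv2.imread("pics/a_top.png"),cv2.imread("pics/a_scene.png");cv2.imwrite("pics/a.png",cv2.resize(np.hstack([a,b]),(800,333)))
E
```

```text
clock: 1.6
eef_pos: [455.6, 163.2, 242.7]
tool_rot: [-1.571, -0.001, 1.196]
force: [0.6, 0.5, 0.4]
width: 60.4
clock: 2.0
eef_pos: [500.6, 71.6, 191.6]
tool_rot: [-1.572, 0.0, 1.191]
force: [-0.2, 1.3, -0.3]
width: 59.7
```

View pics/a.png

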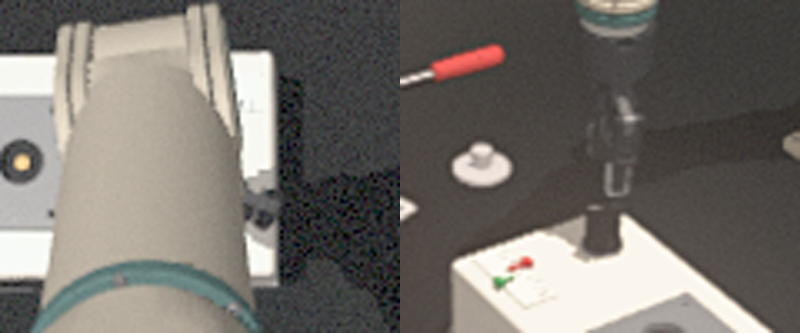

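```bash
python3 -m jog '[{"x":0,"y":30,"z":0,"ax":0,"ay":0,"az":0,"grip":45},{"x":0,"y":50,"z":0,"ax":0,"ay":0,"az":0,"grip":45},{"x":0,"y":63,"z":0,"ax":0,"ay":0,"az":0,"grip":35},{"x":0,"y":63,"z":0,"ax":0,"ay":0,"az":0,"grip":25}]'
python3 - <<'E'
from h import *
d=get_image("scene"); c=proj(d,np.array([[500,72,130]]))[0].astype(int)
cv2.imwrite("pics/b.png",cv2.resize(np.clip(255*(d["color"][c[1]-35:c[1]+35,c[0]-45:c[0]+45,::-1]/255.)**.5,0,255).astype(np.uint8),None,fx=8,fy=8,interpolation=cv2.INTER_CUBIC))
print(ptr("scene"))
E
```

```text
clock: 2.5
eef_pos: [499.3, 74.7, 128.8]
tool_rot: [-1.569, 0.001, 1.197]
force: [-0.3, 0.1, 0.8]
width: 25.1
{'ptr': (array([310.23, 210.68]), array([ 48.03, -98.71, 108.  ])), 'mark': (array([303.88, 215.77]), array([ 80.99, -85.56, 108.  ]))}
```

View pics/b.png

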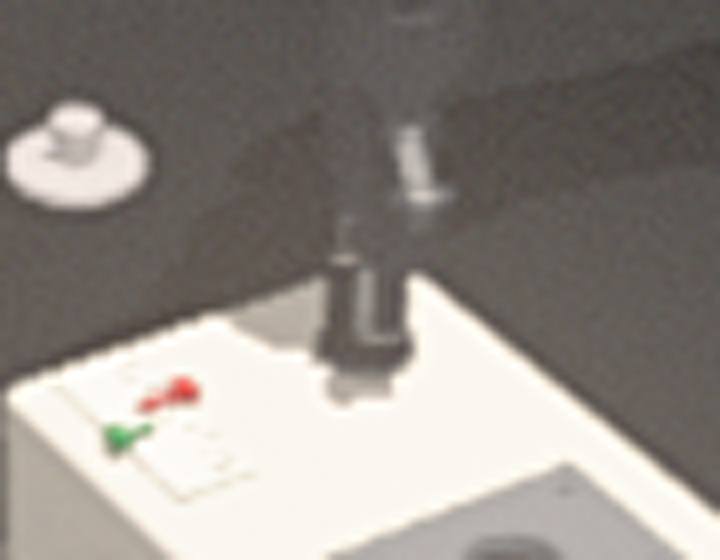

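The near finger, at about (375,300) in the crop, stands beside the knob's bar. Now I'll close gently.

```bash
python3 -m jog '[{"x":0,"y":0,"z":0,"ax":0,"ay":0,"az":0,"grip":15},{"x":0,"y":0,"z":0,"ax":0,"ay":0,"az":0,"grip":11},{"x":0,"y":0,"z":0,"ax":0,"ay":0,"az":0,"grip":8},{"x":0,"y":0,"z":0,"ax":0,"ay":0,"az":0,"grip":8}]'
python3 - <<'E'
from h import *
s=read_state();print(s["eef_pos"],s["force"],s["torque"],s["tool_rot"])
print(ptr("scene"))
E
```

```text
clock: 3.15
eef_pos: [499.9, 73.7, 130.2]
tool_rot: [-1.571, 0.0, 1.196]
force: [-1.0, -1.5, 5.8]
width: 11.0
[499.91878771  73.68782444 130.21665568] [-0.98705755 -1.54869076  5.75930794] [-0.26684802  0.35387483  0.07167067] [-1.57142631e+00  9.09612877e-05  1.19565378e+00]
{'ptr': (array([310.26, 210.49]), array([ 47.32, -99.58, 108.  ])), 'mark': (array([303.88, 215.77]), array([ 81.01, -85.55, 108.  ]))}
```

```bash
python3 -m jog '[{"x":0,"y":0,"z":0,"ax":0,"ay":-0.13,"az":0,"grip":8},{"x":0,"y":0,"z":0,"ax":0,"ay":-0.26,"az":0,"grip":8},{"x":0,"y":0,"z":0,"ax":0,"ay":-0.4,"az":0,"grip":8},{"x":0,"y":0,"z":0,"ax":0,"ay":-0.53,"az":0,"grip":8},{"x":0,"y":0,"z":0,"ax":0,"ay":-0.65,"az":0,"grip":8}]'
python3 - <<'E'
from h import *
s=read_state();print(s["eef_pos"],s["force"],s["torque"],s["tool_rot"])
print(ptr("scene"));s=read_state();print(s["tool_rot"]); print(ptr("top"))
E
```

```text
clock: 3.85
eef_pos: [499.8, 72.8, 130.2]
tool_rot: [-1.571, 0.002, 1.85]
force: [-1.4, -3.6, 6.7]
width: 11.2
[499.82422027  72.83449094 130.22691868] [-1.441007   -3.64076742  6.65740386] [-0.68169653  0.38993023 -0.04727283] [-1.57064827e+00  1.55521940e-03  1.84969715e+00]
{'ptr': (array([312.67, 212.35]), array([ 46.34, -86.56, 108.  ])), 'mark': (array([303.9 , 215.76]), array([ 80.93, -85.58, 108.  ]))}
[-1.57056463e+00  1.33116466e-03  1.84487978e+00]
{'ptr': (array([nan, nan]), array([nan, nan, nan])), 'mark': (array([nan, nan]), array([nan, nan, nan]))}h.py:30: RuntimeWarning: invalid value encountered in divide
  w=np.clip(w-30,0,None); w=w/w.sum(); uv=[(w*uu).sum(),(w*vv).sum()]
```

```bash
python3 -m jog '[{"x":0,"y":0,"z":0,"ax":0,"ay":-0.06,"az":0,"grip":8},{"x":0,"y":0,"z":0,"ax":0,"ay":-0.06,"az":0,"grip":8}]'
python3 - <<'E'
from h import *
d=avg("scene",6); print(ptr("scene",d=d)); im=d["color"][190:235,285:345,::-1]
cv2.imwrite("pics/e.png",cv2.resize(im.astype(np.uint8),None,fx=12,fy=12,interpolation=cv2.INTER_CUBIC))
p=np.load("src.npy")
# predicted line: project along housing x through mark's y for both yaws
for yaw in(-.002,-.012):
    m=ray_z(d,[303.88,215.76],108); print(proj(d,[m-35*np.array([np.cos(yaw),np.sin(yaw),0])]))
E
```

```text
clock: 4.45
eef_pos: [499.9, 72.7, 130.2]
tool_rot: [-1.57, 0.002, 1.906]
force: [-1.3, -2.5, 6.2]
width: 11.0
{'ptr': (array([312.81, 212.59]), array([ 46.7, -85.2, 108. ])), 'mark': (array([303.91, 215.76]), array([ 80.9 , -85.55, 108.  ]))}
[[312.9175794  212.45572689]]
[[312.97558018 212.50874248]]
```

View pics/e.png

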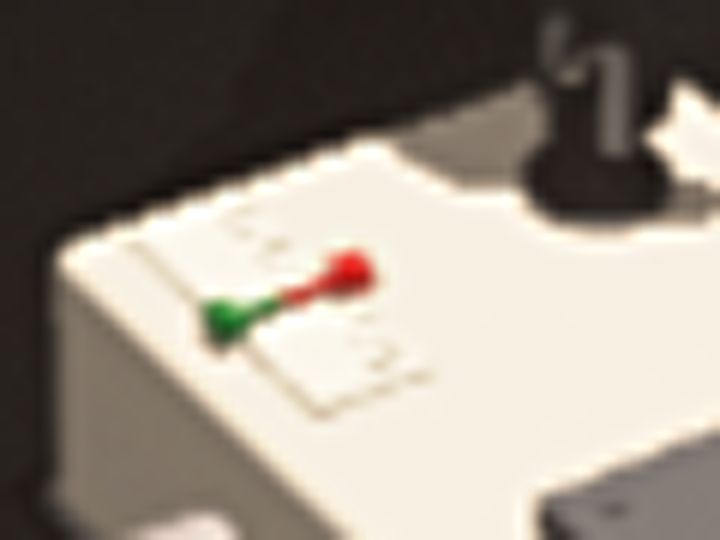

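Green finger and red finger form one line at (280,298) in the crop. I'll release, lift straight up, and check with the top view.

```bash
python3 -m jog '[{"x":0,"y":0,"z":0,"ax":0,"ay":0,"az":0,"grip":30},{"x":0,"y":0,"z":0,"ax":0,"ay":0,"az":0,"grip":40},{"x":0,"y":0,"z":0,"ax":0,"ay":0,"az":0,"grip":40},{"x":0,"y":-40,"z":0,"ax":0,"ay":0,"az":0,"grip":40},{"x":0,"y":-80,"z":0,"ax":0,"ay":0,"az":0,"grip":40}]'
python3 - <<'E'
from h import *
print(ptr("scene"))
c=np.load("cov.npy");s=read_state();e=s["eef_pos"];y=s["tool_rot"][2]
print(c,e,y)
d=np.array([c[0]-e[0],c[1]-e[1]]);print("tool x",d@[np.cos(y),np.sin(y)],"z",d@[-np.sin(y),np.cos(y)],"yaw err",c[2]+np.pi/2-y)
# check handle top in scene and cover holes
dd=get_image("scene");L=np.array([[0,0,52],[25,0,52],[-25,0,52],[46,28,6],[-46,28,6],[46,-28,6],[-46,-28,6]])
print(proj(dd,L@rz(c[2]).T+[c[0],c[1],0]).round(1).tolist())
E
```

```text
clock: 5.25
eef_pos: [498.8, 74.3, 209.2]
tool_rot: [-1.567, -0.001, 1.907]
force: [1.9, -0.1, -0.2]
width: 40.1
{'ptr': (array([312.81, 212.59]), array([ 46.7 , -85.18, 108.  ])), 'mark': (array([303.89, 215.76]), array([ 80.95, -85.58, 108.  ]))}
[ 6.25712221e+02 -2.32711505e+02  3.67184842e-01] [500.242684    74.35657596 209.970151  ] 1.906068241127743
tool x -331.2535344528364 z -17.45013401354552 yaw err 0.03191292716906147
[[259.2, 186.4], [254.8, 189.3], [263.6, 183.6], [257.3, 204.7], [273.2, 193.8], [246.0, 199.6], [262.0, 189.0]]
```

```bash
python3 -m jog '[{"x":-49,"y":0,"z":-3,"ax":0,"ay":0,"az":0,"grip":55},{"x":-98,"y":0,"z":-6,"ax":0,"ay":-0.01,"az":0,"grip":55},{"x":-147,"y":0,"z":-9,"ax":0,"ay":-0.02,"az":0,"grip":55},{"x":-196,"y":0,"z":-12,"ax":0,"ay":-0.03,"az":0,"grip":55},{"x":-245,"y":0,"z":-14,"ax":0,"ay":-0.03,"az":0,"grip":55}]'; python3 -m jog '[{"x":-43,"y":0,"z":-3,"ax":0,"ay":0,"az":0,"grip":55},{"x":-86,"y":0,"z":-3,"ax":0,"ay":0,"az":0,"grip":55},{"x":-86,"y":50,"z":-3,"ax":0,"ay":0,"az":0,"grip":55},{"x":-86,"y":90,"z":-3,"ax":0,"ay":0,"az":0,"grip":55},{"x":-86,"y":110,"z":-3,"ax":0,"ay":0,"az":0,"grip":55}]'
python3 - <<'E'
from h import *
c=np.load("cov.npy");s=read_state();e=s["eef_pos"];y=s["tool_rot"][2]
print(c,e,y)
d=np.array([c[0]-e[0],c[1]-e[1]]);print("tool x",d@[np.cos(y),np.sin(y)],"z",d@[-np.sin(y),np.cos(y)],"yaw err",c[2]+np.pi/2-y)
for n in("scene","top"):
    d=avg(n,2); u=proj(d,[[626,-233,60]])[0].astype(int)
    cv2.imwrite(f"pics/f_{n}.png",cv2.resize(np.clip(255*(d["color"][u[1]-45:u[1]+40,u[0]-45:u[0]+45,::-1]/255.)**.6,0,255).astype(np.uint8),None,fx=4.4,fy=4.4,interpolation=cv2.INTER_CUBIC))
print(ptr("top"),ptr("scene"))
cv2.imwrite("pics/f.png",np.hstack([cv2.imread("pics/f_scene.png"),cv2.imread("pics/f_top.png")]))
E
```

```text
clock: 6.0
eef_pos: [593.2, -154.1, 207.2]
tool_rot: [-1.568, -0.002, 1.937]
force: [1.1, 1.5, 0.7]
width: 55.0
clock: 6.5
eef_pos: [623.2, -231.0, 92.9]
tool_rot: [-1.563, -0.006, 1.936]
force: [-1.2, 0.2, 0.5]
width: 55.3
[ 6.25712221e+02 -2.32711505e+02  3.67184842e-01] [ 623.20337468 -230.95252959   92.91502996] 1.9355285079062927
tool x -2.538172376020881 z -1.7163874945125617 yaw err 0.0024526603905117295
{'ptr': (array([286.45, 188.25]), array([ 46.44, -85.73, 108.  ])), 'mark': (array([286.34, 176.26]), array([ 82.64, -85.14, 108.  ]))} {'ptr': (array([312.8 , 212.59]), array([ 46.72, -85.18, 108.  ])), 'mark': (array([303.89, 215.77]), array([ 80.96, -85.54, 108.  ]))}
```

View pics/f.png

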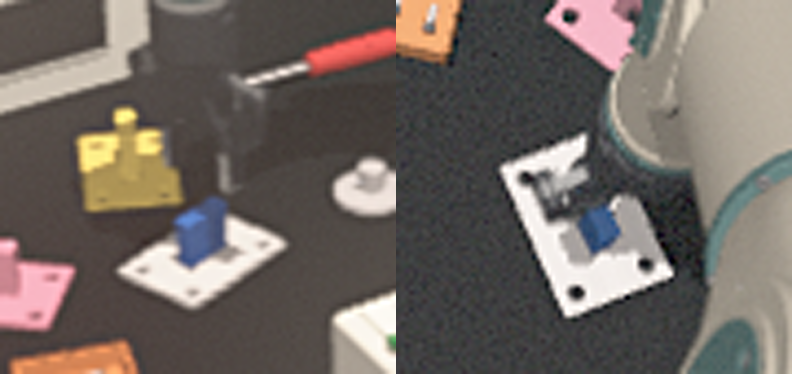

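The pointer offset is -0.6 mm in the top view and +0.4 mm in the scene view, so it is in line. The gripper is centred over the blue handle, so I'll descend and grip.

```bash
python3 -m jog '[{"x":-1,"y":30,"z":-1,"ax":0,"ay":0,"az":0,"grip":50},{"x":-1,"y":50,"z":-1,"ax":0,"ay":0,"az":0,"grip":45},{"x":-1,"y":62,"z":-1,"ax":0,"ay":0,"az":0,"grip":40},{"x":-1,"y":66,"z":-1,"ax":0,"ay":0,"az":0,"grip":35}]'
python3 - <<'E'
from h import *
c=np.load("cov.npy");s=read_state();e=s["eef_pos"];y=s["tool_rot"][2]
print(s["force"]);d=np.array([c[0]-e[0],c[1]-e[1]]);print("tool x",d@[np.cos(y),np.sin(y)],"z",d@[-np.sin(y),np.cos(y)],"yaw err",c[2]+np.pi/2-y,e)
E
python3 -m jog '[{"x":0,"y":0,"z":0,"ax":0,"ay":0,"az":0,"grip":22},{"x":0,"y":0,"z":0,"ax":0,"ay":0,"az":0,"grip":16},{"x":0,"y":0,"z":0,"ax":0,"ay":0,"az":0,"grip":8},{"x":0,"y":0,"z":0,"ax":0,"ay":0,"az":0,"grip":5},{"x":0,"y":0,"z":0,"ax":0,"ay":0,"az":0,"grip":5}]'
```

```text
clock: 7.5
eef_pos: [627.7, -232.2, 32.1]
tool_rot: [-1.569, -0.001, 1.936]
force: [0.1, -0.1, -0.5]
width: 35.3
[ 0.06043667 -0.05543214 -0.53033014]
tool x 0.21509905960814857 z 2.052374971726482 yaw err 0.0019739541776386815 [ 627.70606038 -232.17942025   32.12038903]
clock: 8.0
eef_pos: [629.1, -232.5, 34.4]
tool_rot: [-1.572, 0.001, 1.936]
force: [0.3, -0.2, 4.7]
width: 15.1
```

```bash
python3 -m jog '[{"x":0,"y":0,"z":0,"ax":0,"ay":0,"az":0,"grip":28},{"x":0,"y":0,"z":0,"ax":0,"ay":0,"az":0,"grip":28},{"x":0,"y":7,"z":2,"ax":0,"ay":0,"az":0,"grip":28},{"x":0,"y":7,"z":2,"ax":0,"ay":0,"az":0,"grip":28}]'
python3 -m jog '[{"x":0,"y":0,"z":0,"ax":0,"ay":0,"az":0,"grip":16},{"x":0,"y":0,"z":0,"ax":0,"ay":0,"az":0,"grip":10},{"x":0,"y":0,"z":0,"ax":0,"ay":0,"az":0,"grip":5},{"x":0,"y":0,"z":0,"ax":0,"ay":0,"az":0,"grip":5},{"x":0,"y":0,"z":0,"ax":0,"ay":0,"az":0,"grip":5}]'
```

```text
clock: 8.4
eef_pos: [625.2, -233.2, 24.9]
tool_rot: [-1.569, -0.001, 1.936]
force: [-0.2, -0.2, -0.4]
width: 28.2
clock: 8.9
eef_pos: [626.5, -233.1, 26.2]
tool_rot: [-1.571, -0.0, 1.936]
force: [1.1, -0.5, -1.4]
width: 14.8
```

```bash
python3 -m jog '[{"x":0,"y":-20,"z":0,"ax":0,"ay":0,"az":0,"grip":5},{"x":0,"y":-50,"z":0,"ax":0,"ay":0,"az":0,"grip":5},{"x":0,"y":-90,"z":0,"ax":0,"ay":0,"az":0,"grip":5},{"x":0,"y":-140,"z":0,"ax":0,"ay":0,"az":0,"grip":5},{"x":0,"y":-185,"z":0,"ax":0,"ay":0,"az":0,"grip":5}]'
python3 -m jog '[{"x":0,"y":0,"z":0,"ax":0,"ay":0,"az":0,"grip":5},{"x":0,"y":0,"z":0,"ax":0,"ay":0,"az":0,"grip":5}]'
python3 - <<'E'
from h import *
d=avg("scene",2)
cv2.imwrite("pics/g.png",cv2.resize(np.clip(255*(d["color"][80:250,170:370,::-1]/255.)**.7,0,255).astype(np.uint8),None,fx=3.5,fy=3.5,interpolation=cv2.INTER_CUBIC))
E
```

```text
clock: 9.4
eef_pos: [626.4, -233.1, 213.4]
tool_rot: [-1.571, 0.0, 1.936]
force: [1.2, -0.8, -1.8]
width: 15.1
clock: 9.6
eef_pos: [626.9, -233.3, 212.6]
tool_rot: [-1.573, 0.002, 1.936]
force: [-0.4, -0.1, -2.1]
width: 15.0
```

View pics/g.png

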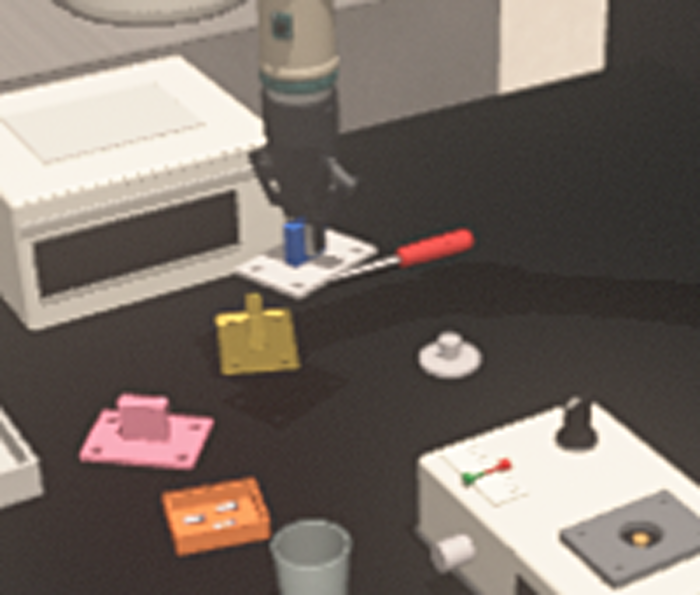

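The cover is held level at (305,260) in the crop. I'll carry it over to the port.

```bash
python3 -m jog '[{"x":30,"y":0,"z":-6,"ax":0,"ay":0.03,"az":0,"grip":5},{"x":70,"y":0,"z":-14,"ax":0,"ay":0.08,"az":0,"grip":5},{"x":115,"y":0,"z":-22,"ax":0,"ay":0.13,"az":0,"grip":5},{"x":160,"y":0,"z":-31,"ax":0,"ay":0.18,"az":0,"grip":5},{"x":205,"y":0,"z":-40,"ax":0,"ay":0.23,"az":0,"grip":5}]'
python3 - <<'E'
from h import *
s=read_state();e=s["eef_pos"];y=s["tool_rot"][2];d=np.array([545.2-e[0],233.9-e[1]]);print(e,"tool x",d@[np.cos(y),np.sin(y)],"z",d@[-np.sin(y),np.cos(y)],"yaw err",1.567-y)
E
```

```text
clock: 10.2
eef_pos: [588.9, -25.8, 209.2]
tool_rot: [-1.567, -0.001, 1.703]
force: [0.8, 0.5, -0.8]
width: 15.3
[588.8709293  -25.79254117 209.15072164] tool x 263.1873561336395 z 8.932053296770366 yaw err -0.13647650519177046
```

```bash
python3 -m jog '[{"x":45,"y":0,"z":2,"ax":0,"ay":0.03,"az":0,"grip":5},{"x":90,"y":0,"z":3,"ax":0,"ay":0.06,"az":0,"grip":5},{"x":135,"y":0,"z":5,"ax":0,"ay":0.1,"az":0,"grip":5},{"x":180,"y":0,"z":6,"ax":0,"ay":0.13,"az":0,"grip":5},{"x":220,"y":0,"z":7,"ax":0,"ay":0.14,"az":0,"grip":5}]'
python3 -m jog '[{"x":25,"y":0,"z":0,"ax":0,"ay":0,"az":0,"grip":5},{"x":40,"y":10,"z":0,"ax":0,"ay":0,"az":0,"grip":5},{"x":40,"y":15,"z":0,"ax":0,"ay":0,"az":0,"grip":5},{"x":40,"y":15,"z":0,"ax":0,"ay":0,"az":0,"grip":5}]'
cat > cov.py <<'E'
from h import *
for n,k in(("scene",4),("top",4)):
    d=avg(n,k); u=proj(d,[[545,234,150]])[0].astype(int)
    x0,y0=u[0]-40,u[1]-32
    print(n,x0,y0); np.save(f"{n}.npy",d["color"])
    cv2.imwrite(f"pics/h_{n}.png",cv2.resize(np.clip(255*(d["color"][y0:y0+64,x0:x0+80,::-1]/255.)**.7,0,255).astype(np.uint8),None,fx=9,fy=9,interpolation=cv2.INTER_CUBIC))
s=read_state(); print(s["eef_pos"],s["tool_rot"],s["clock"])
E
python3 cov.py
```

```text
clock: 10.7
eef_pos: [552.2, 191.8, 209.3]
tool_rot: [-1.567, 0.001, 1.566]
force: [0.3, -0.3, -2.5]
width: 15.3
clock: 11.1
eef_pos: [553.4, 227.2, 193.9]
tool_rot: [-1.567, 0.004, 1.565]
force: [0.1, -0.4, -2.2]
width: 15.6
scene 313 189
top 189 169
[554.63571996 229.02568098 196.63966554] [-1.57130519e+00 -9.82328706e-05  1.56489344e+00] 11.5
```

View pics/h_scene.png

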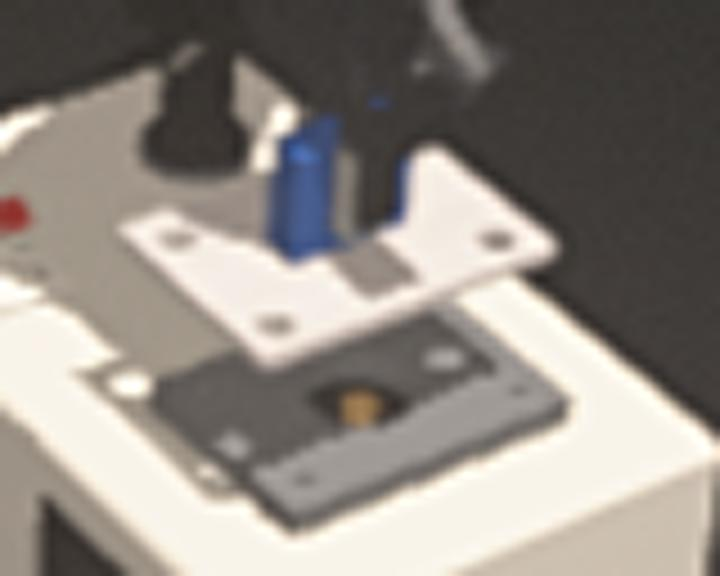

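View pics/h_top.png

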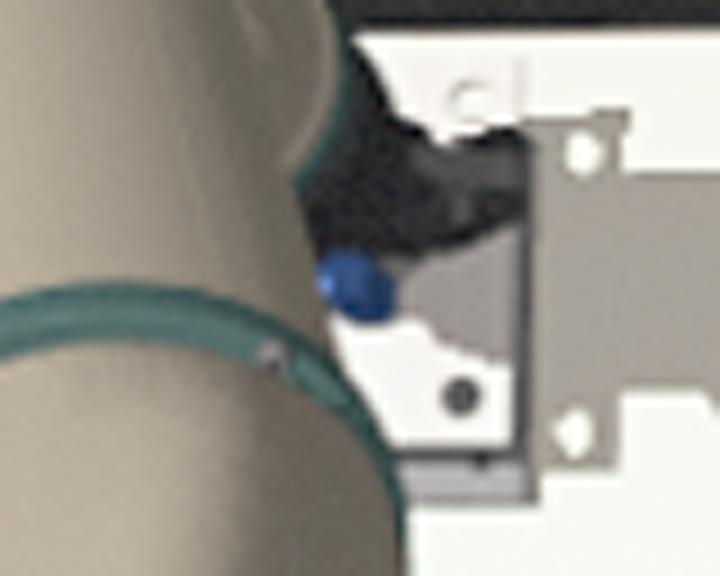

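```bash
cat > fc.py <<'E'
from h import *
t,s=cam("top"),cam("scene")
SRC={"top":(545.47,162.89,-.002),"scene":(544.54,166.35,-.012)}
def port(n):
    p=SRC[n]; return (rz(p[2])@[0,70,0]+[p[0],p[1],0])[:2],p[2]
def fz(obs,z,free=False):  # obs: list (cam,local xyz,uv,w)
    def r(p):
        zz=p[3] if free else z
        return np.concatenate([w*(proj(d,np.array([L])@rz(p[2]).T+[p[0],p[1],zz])[0]-uv) for d,L,uv,w in obs])
    q=least_squares(r,[545,232,0]+([z] if free else []),loss='soft_l1',x_scale=[10,10,.1]+([10] if free else []))
    return q.x,r(q.x).reshape(-1,2).round(2).tolist()
E
python3 - <<'E'
from fc import *
S=lambda L,c,w=1:(s,L,un(c,9,(313,189)),w)
T=lambda L,c,w=1:(t,L,un(c,9,(189,169)),w)
so=[S([46,-28,6],(177,239)),S([46,28,6],(276,325)),S([-46,28,6],(498,240)),S([60,-42,6],(118,228),.5),S([60,42,6],(264,356),.5),S([-60,42,6],(562,243),.5),S([-60,-42,6],(433,146),.5)]
to=[T([-46,-28,6],(460,396)),T([46,-28,6],(470,101))]
e=read_state()["eef_pos"];print(e)
print(fz(so,170.4),port("scene"));print(fz(so,170.4,True));print(fz(to,170.4),port("top"));print(fz(so+to,170.4,True))
E
```

```text
[554.51134595 229.42320041 196.59125313]
(array([ 5.55913079e+02,  2.29375008e+02, -3.27876360e-02]), [[0.36, -0.14], [-0.21, -0.05], [0.25, 0.21], [0.26, 0.05], [-0.07, 0.23], [-0.19, 0.43], [-1.14, -0.99]]) (array([545.37997984, 236.34496006]), -0.012)
(array([ 5.57966753e+02,  2.31897906e+02, -3.22173734e-02,  1.72776396e+02]), [[0.32, -0.15], [-0.22, -0.04], [0.3, 0.19], [0.23, 0.04], [-0.08, 0.24], [-0.15, 0.43], [-1.13, -1.02]])
(array([ 5.55178160e+02,  2.27128696e+02, -4.74036467e-03]), [[0.0, 0.09], [-0.0, -0.1]]) (array([545.60999991, 232.88986   ]), -0.002)
(array([ 5.55338738e+02,  2.27683851e+02, -1.60847426e-02,  1.69288889e+02]), [[0.19, -0.01], [-0.13, -0.02], [-0.01, -0.0], [0.17, 0.14], [0.02, 0.25], [-0.32, 0.29], [-1.42, -1.05], [-0.32, 0.22], [0.06, 0.06]])
```

```bash
python3 -m jog '[{"x":6.3,"y":0,"z":10,"ax":0,"ay":0,"az":0,"grip":5},{"x":6.3,"y":15,"z":10,"ax":0,"ay":0,"az":0,"grip":5},{"x":6.3,"y":30,"z":10,"ax":0,"ay":0,"az":0,"grip":5},{"x":6.3,"y":37,"z":10,"ax":0,"ay":0,"az":0,"grip":5},{"x":6.3,"y":37,"z":10,"ax":0,"ay":0,"az":0,"grip":5}]'
python3 -m jog '[{"x":0,"y":0,"z":0,"ax":0,"ay":0,"az":0,"grip":5},{"x":0,"y":0,"z":0,"ax":0,"ay":0,"az":0,"grip":5}]'; python3 cov.py
```

```text
clock: 12.1
eef_pos: [543.1, 236.2, 158.4]
tool_rot: [-1.569, 0.001, 1.567]
force: [-0.2, -0.3, -1.0]
width: 15.3
clock: 12.3
eef_pos: [544.7, 236.4, 160.0]
tool_rot: [-1.572, -0.001, 1.566]
force: [-0.7, -0.2, -2.5]
width: 15.0
scene 313 189
top 189 169
[544.42803358 236.03469984 159.44189735] [-1.57099046e+00 -9.74395355e-05  1.56592315e+00] 12.7
```

View pics/h_scene.png

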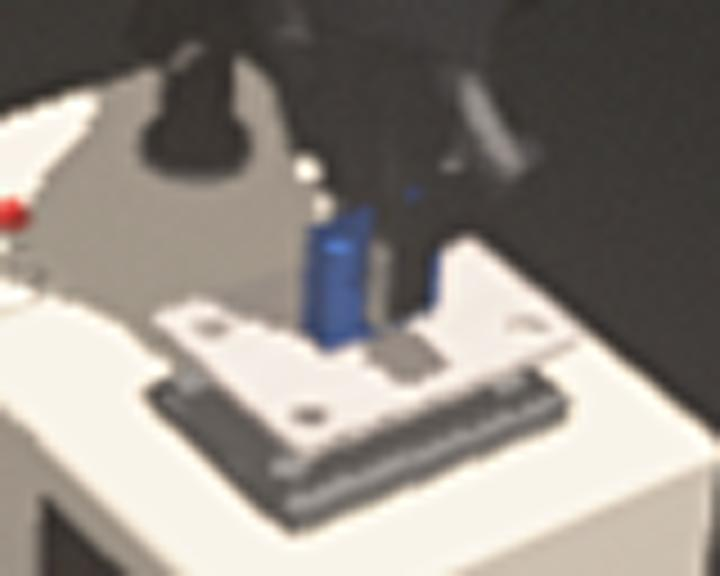

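View pics/h_top.png

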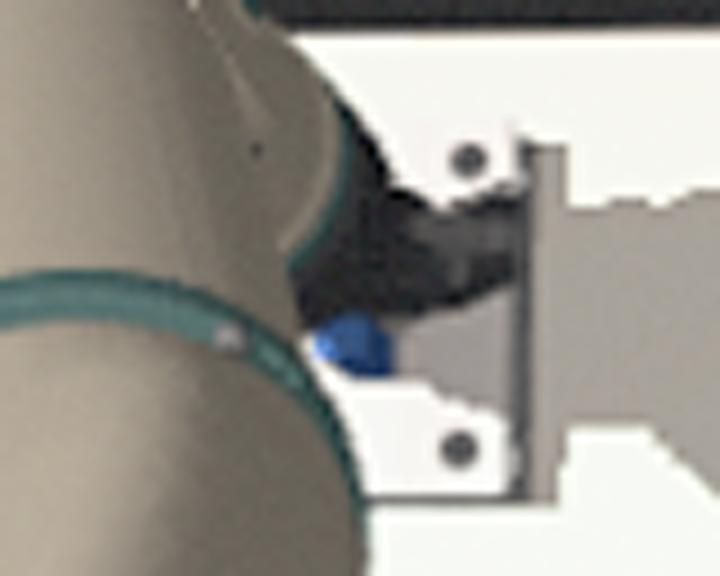

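Run:
```python
from fc import *
S=lambda L,c,w=1:(s,L,un(c,9,(313,189)),w)
T=lambda L,c,w=1:(t,L,un(c,9,(189,169)),w)
so=[S([46,-28,6],(213,328)),S([46,28,6],(311,414)),S([-46,28,6],(527,323)),S([60,-42,6],(152,316),.5),S([60,42,6],(298,447),.5),S([-60,42,6],(583,335),.5)]
to=[T([-46,-28,6],(459,449)),T([46,-28,6],(469,160))]
e=read_state()["eef_pos"];z=133.4
q,r=fz(so,z);print("scene",q.round(3),r,port("scene")[0]-q[:2]);print(fz(so,z,True)[0].round(2));q,r=fz(to,z);print("top",q.round(3),r,port("top")[0]-q[:2])
```

```text
scene [5.44785e+02 2.34881e+02 1.00000e-03] [[-0.08, -0.12], [-0.08, -0.11], [-0.05, 0.16], [0.17, 0.17], [0.19, 0.13], [0.07, -0.15]] [0.59470962 1.46431004]
[545.67 235.94   0.   134.45]
top [ 5.45156e+02  2.34396e+02 -6.00000e-03] [[-0.0, -0.05], [0.0, 0.05]] [ 0.45436139 -1.50581996]
```

Run:
```python
from fc import *
def cen(img,uv,rad,dark=True):
    g=cv2.cvtColor(img,cv2.COLOR_BGR2GRAY).astype(float); u,v=uv
    for _ in range(5):
        vv,uu=np.mgrid[int(round(v))-rad:int(round(v))+rad+1,int(round(u))-rad:int(round(u))+rad+1]
        p=g[vv,uu]; bg=np.median(p); w=np.clip(bg-p-4,0,None)
        u,v=(w*uu).sum()/w.sum(),(w*vv).sum()/w.sum()
    return u,v
H=[[46,98,112],[46,42,112],[-46,98,112],[-46,42,112]]
th=un([(145,204),(260,203),(138,390),(254,390)],6,(200,155));sh=un([(334,311),(282,262),(455,263),(399,217)],5,(280,180))
for n,d,h in(("top",t,th),("scene",s,sh)):
    im=cv2.imread(f"pics/{n}0.png"); o=np.array([cen(im,x,2) for x in h]); print(n,(o-h).round(2).tolist())
    p,r=fit([(d,H,o,1)],[545,163,0]); print(p.round(3),r.round(2).tolist(),(rz(p[2])@[0,70,0]+[p[0],p[1],0])[:2])
S=lambda c:un(c,9,(313,189)); T=lambda c:un(c,9,(189,169))
sc=cv2.cvtColor(np.load("scene.npy").astype(np.uint8),cv2.COLOR_RGB2BGR);tp=cv2.cvtColor(np.load("top.npy").astype(np.uint8),cv2.COLOR_RGB2BGR)
so=[(s,L,np.array(cen(sc,S(c),3)),1) for L,c in(([46,-28,6],(213,328)),([46,28,6],(311,414)),([-46,28,6],(527,323)))]
to=[(t,L,np.array(cen(tp,T(c),3)),1) for L,c in(([-46,-28,6],(459,449)),([46,-28,6],(469,160)))]
for z in(133,134.5): print(z,fz(so,z),fz(to,z))
im=cv2.imread("pics/scene0.png")[212:252,325:385]; cv2.imwrite("pics/p.png",cv2.resize(im,None,fx=12,fy=12,interpolation=cv2.INTER_CUBIC))
```

```text
top [[-0.0, 0.14], [-0.05, 0.01], [-0.05, 0.22], [-0.02, 0.15]]
[ 5.45160e+02  1.63218e+02 -3.00000e-03] [[0.03, -0.07], [-0.04, 0.03], [0.01, 0.06], [0.0, -0.01]] [545.34187883 233.21736839]
scene [[-0.37, 0.32], [-0.23, 0.0], [0.45, 0.26], [-0.12, -0.51]]
[ 5.44554e+02  1.66383e+02 -1.70000e-02] [[0.22, -0.24], [-0.02, 0.12], [-0.63, -0.25], [0.35, 0.45]] [545.75004851 236.37249034]
133 (array([5.27382155e+02, 2.29071284e+02, 7.37891118e-03]), [[-1.2, 0.21], [1.12, -8.74], [0.0, 1.46]]) (array([ 5.44487335e+02,  2.33687514e+02, -2.35081284e-02]), [[-0.0, 0.35], [0.0, -0.36]])
134.5 (array([5.28705299e+02, 2.30567661e+02, 8.48849397e-03]), [[-1.23, 0.21], [1.11, -8.72], [0.02, 1.44]]) (array([ 5.44195039e+02,  2.33386731e+02, -2.34472317e-02]), [[-0.0, 0.37], [0.0, -0.38]])
```

View pics/p.png

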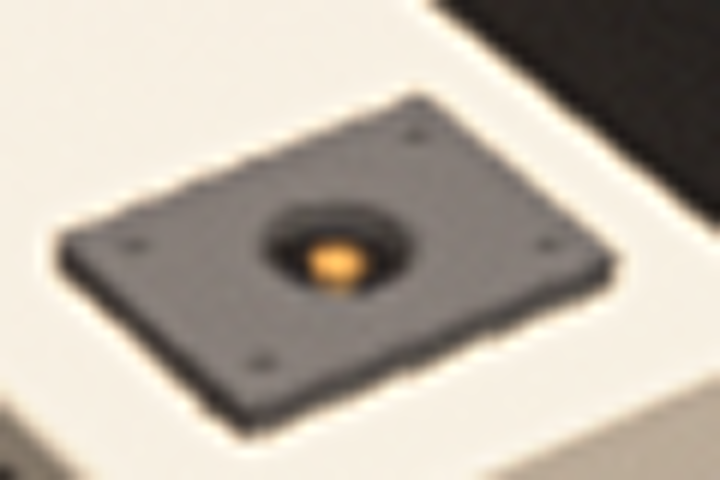

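```bash
python3 - <<'E'
from fc import *
c=un([(133,245),(260,363),(547,243),(415,135),(62,238),(247,413),(613,257),(420,94),(337,248)],12,(325,212))
L=[[46,42,112],[46,98,112],[-46,98,112],[-46,42,112],[60,28,112],[60,112,112],[-60,112,112],[-60,28,112],[0,70,112]]
p,r=fit([(s,L,c,1)],[545,163,0]);print(p.round(3),r.round(2).tolist(),(rz(p[2])@[0,70,0]+[p[0],p[1],0])[:2])
c=un([(145,204),(260,203),(138,390),(254,390),(121,178),(291,178),(110,417),(287,417)],6,(200,155))
E
python3 -m jog '[{"x":0,"y":4,"z":0,"ax":0,"ay":0,"az":0,"grip":5},{"x":0,"y":8,"z":0,"ax":0,"ay":0,"az":0,"grip":5},{"x":0,"y":9,"z":-0.5,"ax":0,"ay":0,"az":0,"grip":5},{"x":0,"y":9,"z":-0.5,"ax":0,"ay":0,"az":0,"grip":5},{"x":0,"y":9,"z":-0.5,"ax":0,"ay":0,"az":0,"grip":5}]'; python3 cov.py
```

```text
[546.439 165.386   0.   ] [[-0.21, 0.25], [-0.05, 0.08], [-0.11, 0.14], [-0.13, -0.01], [-0.59, -0.04], [0.04, -0.02], [0.75, -0.15], [0.25, -0.19], [0.12, -0.13]] [546.43064129 235.38571027]
clock: 13.5
eef_pos: [544.9, 236.0, 150.2]
tool_rot: [-1.571, 0.0, 1.566]
force: [0.3, 0.2, -2.1]
width: 15.7
scene 313 189
top 189 169
[544.87496085 236.07303927 150.37723967] [-1.57089543e+00 -9.41156349e-05  1.56603141e+00] 13.9
```

View pics/h_scene.png

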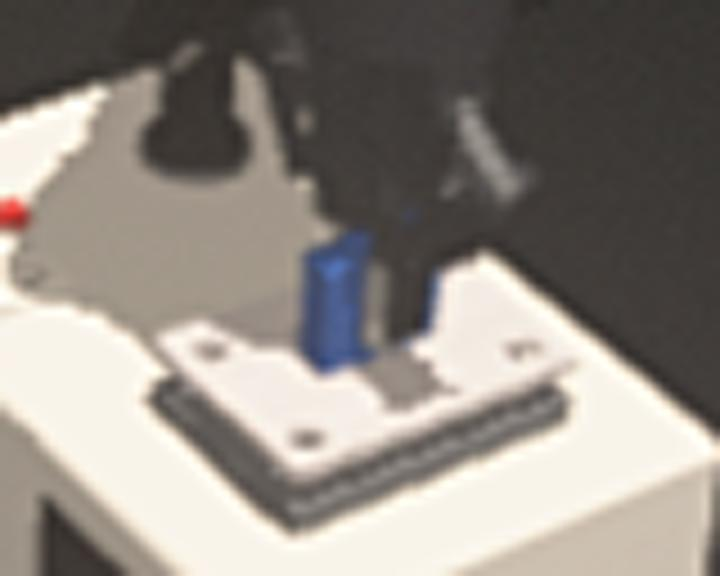

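View pics/h_top.png

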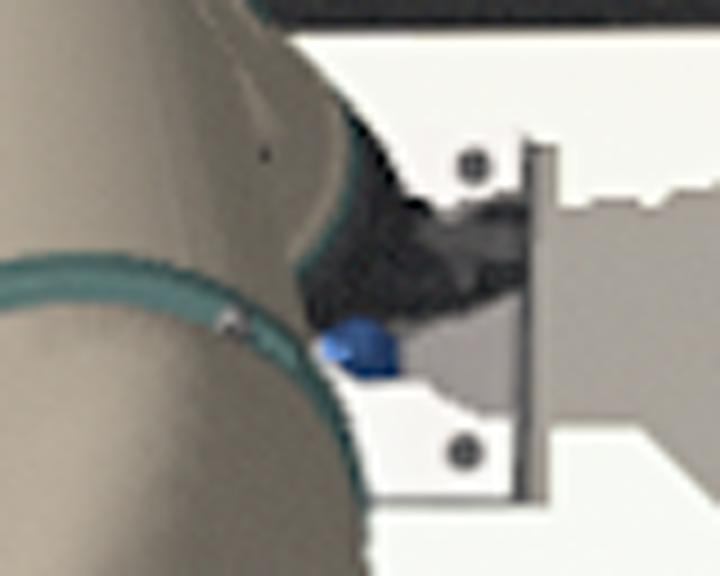

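Run:
```python
from fc import *
S=lambda L,c,w=1:(s,L,un(c,9,(313,189)),w)
T=lambda L,c,w=1:(t,L,un(c,9,(189,169)),w)
so=[S([46,-28,6],(212,349)),S([46,28,6],(307,437)),S([-46,28,6],(523,347)),S([60,-42,6],(156,335),.5),S([60,42,6],(300,466),.5),S([-60,42,6],(578,360),.5)]
to=[T([-46,-28,6],(465,452)),T([46,-28,6],(474,166))]
z=124.1
q,r=fz(so,z);print("scene",q.round(3),r,np.array([546.4,235.4])-q[:2]);print(fz(so,z,True)[0].round(2));q,r=fz(to,z);print("top",q.round(3),r,np.array([545.5,233.05])-q[:2])
print(ptr("scene"))
```

```text
scene [ 5.45027e+02  2.35113e+02 -9.00000e-03] [[-0.13, -0.07], [0.01, -0.2], [0.15, 0.07], [-0.12, 0.29], [-0.13, 0.31], [0.22, -0.23]] [1.37290625 0.28673242]
[ 5.3758e+02  2.2614e+02 -1.0000e-02  1.1515e+02]
top [ 5.45431e+02  2.34480e+02 -4.00000e-03] [[-0.0, -0.01], [0.0, 0.01]] [ 0.06864516 -1.43046487]
{'ptr': (array([312.78, 212.58]), array([ 46.74, -85.28, 108.  ])), 'mark': (array([303.9 , 215.76]), array([ 80.92, -85.58, 108.  ]))}
```

```bash
python3 -m jog '[{"x":-0.8,"y":1,"z":-0.5,"ax":0,"ay":0,"az":0,"grip":5},{"x":-0.8,"y":1,"z":-0.5,"ax":0,"ay":0,"az":0,"grip":5},{"x":-0.8,"y":1,"z":-0.5,"ax":0,"ay":0,"az":0,"grip":5},{"x":-0.8,"y":1,"z":-0.5,"ax":0,"ay":0,"az":0,"grip":5},{"x":-0.8,"y":1,"z":-0.5,"ax":0,"ay":0,"az":0,"grip":5}]'; python3 cov.py
python3 - <<'E'
from fc import *
for n,d,o in(("scene",s,(313,189)),("top",t,(189,169))):
    a=cv2.imread(f"pics/h_{n}.png")
    c={"scene":(546.4,235.4,0),"top":(545.5,233.05,-.003)}[n]
    for x in(46,-46):
        for y in(28,-28):
            pts=np.array([[x+6.5*np.cos(k),y+6.5*np.sin(k),129.2] for k in np.linspace(0,6.28,40)])@rz(c[2]).T+[c[0],c[1],0]
            uv=(proj(d,pts)-o+.5)*9-.5; cv2.polylines(a,[uv.round().astype(int)],True,(0,200,0),1)
    pts=np.array([[60,42,129.2],[60,-42,129.2],[-60,-42,129.2],[-60,42,129.2]])@rz(c[2]).T+[c[0],c[1],0]
    cv2.polylines(a,[((proj(d,pts)-o+.5)*9-.5).round().astype(int)],True,(0,0,255),1)
    cv2.imwrite(f"pics/ov_{n}.png",a)
E
```

```text
clock: 14.7
eef_pos: [545.3, 235.3, 149.3]
tool_rot: [-1.571, -0.0, 1.566]
force: [-1.1, -0.1, -2.0]
width: 15.2
scene 313 189
top 189 169
[545.33790684 235.24774265 149.2902153 ] [-1.57077657e+00 -7.11698862e-06  1.56605515e+00] 15.1
```

View pics/ov_scene.png

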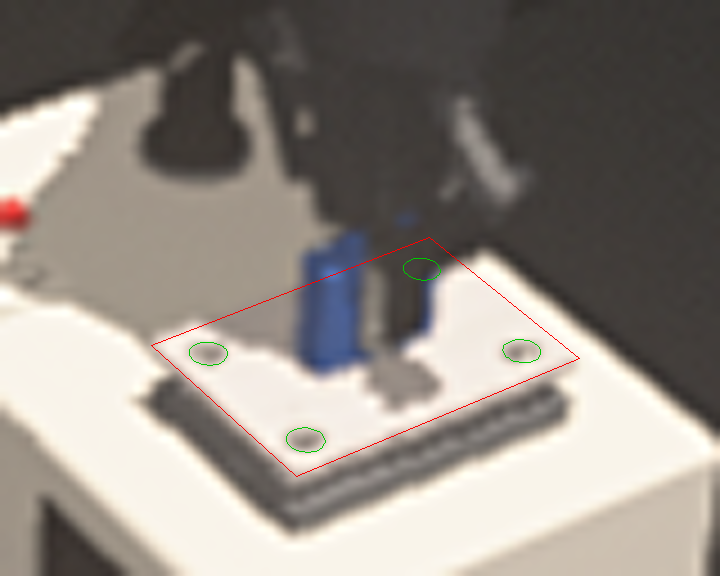

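View pics/ov_top.png

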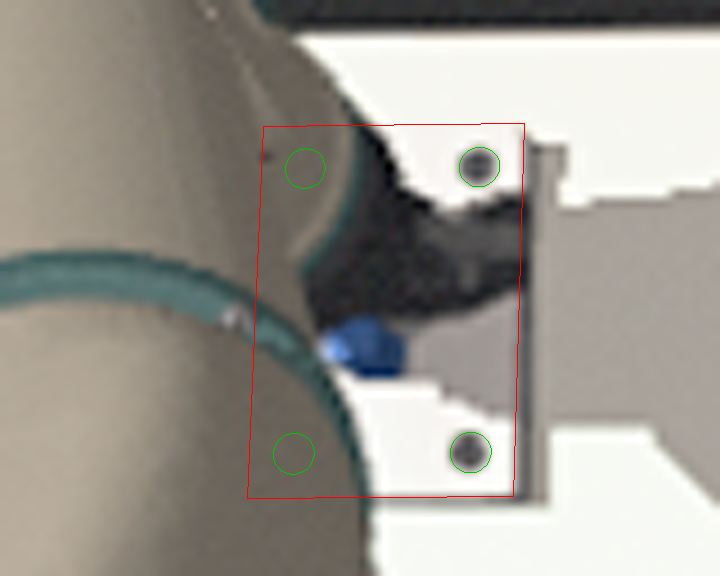

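In both views the holes sit inside their predicted circles to about 1 mm, and the gap to the flange is visible. Handing in.

Run:
```python
from h import *
print(ptr("scene",2)); s=read_state(); print(s["width"],s["force"],s["clock"]); print(finish_job())
```

```text
{'ptr': (array([312.74, 212.57]), array([ 46.81, -85.39, 108.  ])), 'mark': (array([303.92, 215.76]), array([ 80.88, -85.53, 108.  ]))}
15.369568155216257 [ 0.51422488  0.10637392 -1.13054549] 15.3
the job is handed in; nothing more can be done
None
```

I turned the knob about 0.71 rad counterclockwise and let go, then picked up the cover by its blue handle. It is still held over the port flange, and I handed the job in at 15.3 s on the robot's clock; `finish_job()` reports no verdict.

- **Pointer:** the last scene-camera check put it 0.1 mm from the green mark. The top camera's last clear view, before the pickup, showed -0.6 mm.
- **Cover holes:** the three holes visible in the scene view and the two in the top view match their predicted places to about 1 mm.
- **Height and level:** the underside should be about 11 mm above the flange, worked out from the arm's pose. The tool reads level, and the finger opening is steady at 15 mm. An attempt to get the height from the scene camera alone gave a value too unreliable to use.
- **Disagreement:** just before the last nudge, the two cameras differed by about 1.7 mm in y and 1.3 mm in x on the remaining offset. I set the position between them, trusting the top view more for y.
- **Regrip:** the first grip on the handle was about 8 mm too high, so I opened the fingers, lowered the gripper and gripped again before lifting.

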